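# Check the brake lever of the hat-block turning stand

### The job

Check that the brake lever of the turning stand (the long lever; the short one is the block clamp, leave it alone) stops short of its grip bar. With the outside of the fingers push the long lever in towards its bar until it comes up against its stop, let it spring all the way back out, then push it in to the stop again and keep it there, so that the gap can be gauged: the program finishes while holding the lever in. Push firmly but do not force it, only from its outer face: do not pinch the lever, do not touch the bar, and leave the things on the bench where they are.

Things in the scene. Friction and masses are not known exactly. Their poses are not given: they have to be found in the camera images.
- brake_unit: Bench post with the long lever, screwed down. Origin on the bench under the axis of its grip bar, 75 mm from the post; z up; the bar runs along y, the lever stands on the bar's -x side, and pushing in is along +x. Base plate 100 x 70 x 10 mm and post, 32 mm thick, are centred at y = -75 mm; nothing is higher than 150 mm.
- brake_press (a point): The place to push on the long lever: on the flat outer face of its aluminium blade, half-way up, 44 mm in from its rounded free end. Moves with the lever, 107 mm from the hinge. x axis straight in through the lever (as +x of brake_unit when out), z up. Blade 12 mm thick, 123 mm long, 24 mm high (118 to 142 mm above the bench), free above and below; the far face is not to be touched.
- brake_lever (a joint): Long lever's angle about its vertical hinge, rad: 0 fully out (sprung), 0.26 against its stop. Hinge at x = -60, y = -65 mm in brake_unit; going in it turns clockwise seen from above and the push place travels 28 mm. Pushed there it resists with about 3 N at first, 5 N just before the stop, more if the fingers slide along it, then solidly; about 20 mm or more to the bar then remains.
- clamp_unit: A like post with a short lever and a short bar, screwed down; to be left alone. Frame as for brake_unit, but its bar ends at y = +35 mm and its lever at about y = +14 mm.
- clamp_lever (a joint): Angle of the short lever, rad: 0 fully out, 0.26 at its stop. To be left alone.
- pin_jar: Glass pin jar with a steel cap, 48 mm across, 62 mm high, standing loose. Origin under its centre.
- hat_brush: Hat brush lying loose, 130 x 42 x 40 mm, its length along x. Origin under its centre.
- bobbin: Wooden bobbin standing loose, 56 mm across, 55 mm high. Origin under its centre.
- brake_bar_mid (a point): On the axis of the long-lever unit's grip bar, at y = +30 mm in brake_unit (middle of the rubber), which is not to be touched: black rubber on steel, 24 mm thick, axis 130 mm above the bench, from y = -58 to +85 mm in brake_unit. The lever's outer face, out at rest, lies parallel to it, 81 mm to the -x side of its axis.

How it is judged:
By the outcome, as a careful person would: the job done as asked, in the order asked, and still so for the second after the job is handed in, while the arm keeps its last pose, push and grip.
It also fails if it takes over 43 s, if anything falls off the work surface, if the arm or the gripper's body presses on something with over 40 N, if the wrist force passes 120 N, or if a joint passes its speed limit or range.

### The arm

A 6-joint arm with a two-finger parallel gripper is mounted at the origin on the work surface. World frame = base frame: x ahead of the robot, y to its left, z up, the work surface at z = 0. Lengths are in m, angles in rad, forces in N, time in s.
With the tool pointing down it reaches from about 0.225 to 0.875 m from the base axis. Payload 3.4 kg.
Tool frame: the origin (TCP) lies at the very end of the fingers, on their centre line; the grasp point (between the pads) lies 19 mm behind it; x points along the fingers, z is the direction in which the jaws open and shut, and the axes are right-handed (so a half turn about x gives the same grasp; the last joint's range is limited). The gripper opens to 85 mm and grips with 20 to 120 N. Pads are 22 mm wide; open, the fingers measure 114 mm over their backs; the gripper's body (76 mm by 85 mm) begins 54 mm behind the grasp point. The pads swing forward as they close: fully open they stand 13 mm farther back than shut.
Start: joints at [-1.274, 0.276, 1.505, -0, 1.361, -0.121], TCP at [0.233, -0.526, 0.231] pointing down, gripper open.
Joint ranges: [-2.89, 2.89], [-0.75, 2.08], [0.22, 2.7], [-1.18, 4.32], [0.11, 2.71], [-2.7, 2.7]. Speed limits (rad/s): [2.57, 2.57, 3.14, 3.14, 3.14, 3.14].

### API

Orientations are given as a unit quaternion [w, x, y, z].
In Python, from rig import manip, viewer, finder gives the robot as it stands.
- The arm moves only by the tool move_arm, never from a script. Its argument "rows" is a list of rows, each a list of 3 entries, a list of its own where there are three numbers: the shift along the tool's x, y, z in mm, then the turn about the tool's x in rad, then the finger opening in mm, from 0 to 85.4. A call has 1 to 8 rows; each row is the pose to reach, as a shift and turn from the pose measured when the call began, along the tool's axes at that moment; what a row does not reach only later rows make up. A row lasts 1/12 s, in which the tool goes at most 41.7 mm and 7.16 degrees, less where a joint would pass 70% of its speed; a pose out of reach is approached as far as the arm can. A call with a gripper value outside its range is refused whole. The fingers move at their own pace and stop on an object; "force" is the grip in N (left out, the last holds). Time passes only in rows, so rows that repeat a pose let the fingers close. It gives the time, the measured TCP pose, the force and the opening at its end, in the units of the state.
- manip.get_state(): the state, without advancing time (a new reading comes with each control period).
- viewer.get_image(name): name is "side" or "top"; returns the picture (400x640x3 uint8, red, green, blue); there is no depth.
- viewer.get_calibration(name): a dict with "mtx" (3x3 intrinsics, pixels), "R" (3x3) and "t" (3): a world point X has camera coordinates R X + t. Camera axes: x right, y down, z forward; pixel columns grow to the right and rows downward; lengths in m; the calibration is good to about 2 mm. A picture is of the moment at which its call begins. get_calibration takes no time and is no camera call.
- manip.sign_off(): hands the job in, once; it reports no verdict.
Trained networks look in the newest picture that a camera, given by its name, has taken for a name from the list of things; names that differ only in an ending like _2 or _b are one class to them, and where a whole thing is asked for, a point or a joint stands for the part that bears it (a point fixed in the world has none). Each returns a list of dicts, best first, with "score" (0 to 1); they miss things now and then, are a little off and sometimes report something else, mostly with a low value. They report only what shows in the picture. A call takes as long as a camera call.
- finder.look_for(target, camera): "centre" ([column, row] in pixels, amid what is visible of it).
- finder.trace(target, camera): "mask" (400x640 bool, what is visible of it) and "centre" ([column, row] in pixels, amid what is visible of it).
The state is a dict: "clock": time; "qpos": joint angles; "qd": joint speeds; "effort": joint torques, N m; "position": TCP position; "ee_rot": TCP orientation; "contact_force": force on the tool from outside, world axes, zero at the start; "moment": the same for the moment, N m; "width": finger opening in m.
Only numpy, scipy, OpenCV 4.12 (cv2) and the standard library are available. Lean on these libraries where they do the work, as an engineer would, in place of code of your own. Each camera call takes 0.05 s, during which the arm holds its last target.

## Working session

There is one attempt and no reset: what is moved stays moved. The work goes in short steps, Python scripts to look and compute and a tool call to move; the robot and the scene stay as the last step left them, time stands still between calls to the robot, and variables do not carry over. Pictures are saved under pics/ and viewed, and the job is handed in when it is done.

Besides the shell and the picture viewer there is one more tool, called after ">>>" as name(argument=value, ...) on one line, values as JSON. move_arm: Moves the arm, as the interface text tells. Its arguments: {"type":"object","properties":{"rows":{"type":"array"},"force":{"type":"number"}},"required":["rows"]}

```bash
mkdir -p pics; ls
python3 - <<'E'
from rig import manip, viewer, finder
import cv2,numpy as np
print(manip.get_state())
for c in("side","top"):
    im=viewer.get_image(c); cv2.imwrite(f"pics/{c}0.png",im[:,:,::-1])
    k=viewer.get_calibration(c); print(c,k)
    for n in("brake_unit","brake_press","clamp_unit","pin_jar","hat_brush","bobbin","brake_bar_mid"):
        print(n,[(np.round(d["centre"]),round(d["score"],2)) for d in finder.look_for(n,c)][:3])
E
```

```text
pics
{'clock': 0.0, 'qpos': array([-1.27398291e+00,  2.76609031e-01,  1.50612019e+00, -2.95743419e-05,
        1.36067564e+00, -1.21007214e-01]), 'qd': array([-3.00329762e-05,  1.25044205e-03,  8.60991064e-04,  2.08563652e-03,
       -5.59594828e-04, -8.21786778e-04]), 'effort': array([-5.59650562e-04, -4.16779482e+01, -2.45801872e+01, -2.06338650e-04,
        1.10273532e-02, -5.41180754e-06]), 'position': array([ 0.23314783, -0.52504959,  0.23043685]), 'ee_rot': array([ 0.59232907,  0.38583343,  0.59332435, -0.38502604]), 'contact_force': array([ 0.00170515,  1.11504816, -0.00528266]), 'moment': array([ 0.00644887, -0.00967616,  0.02299366]), 'width': 0.08566951981977526}
side {'mtx': array([[488.98339929,   0.        , 320.46827655],
       [  0.        , 488.98339929, 202.37910105],
       [  0.        ,   0.        ,   1.        ]]), 'R': array([[-0.8784779 , -0.47740196, -0.01907753],
       [-0.35988957,  0.68744782, -0.63078918],
       [ 0.3142548 , -0.54726855, -0.7757197 ]]), 't': array([0.5836777 , 0.26722421, 1.21366631])}
brake_unit [(array([381., 152.]), 0.98)]
brake_pr
[... 270 characters left out ...]
[377., 150.]), 0.9)]
top {'mtx': array([[417.90426752,   0.        , 314.09549047],
       [  0.        , 417.90426752, 203.9547128 ],
       [  0.        ,   0.        ,   1.        ]]), 'R': array([[-0.01404934, -0.99950808, -0.02803942],
       [-0.99080885,  0.01768922, -0.13410788],
       [ 0.1345379 ,  0.02589758, -0.99056997]]), 't': array([0.08689634, 0.64497284, 1.18804427])}
brake_unit [(array([420., 221.]), 0.82)]
brake_press [(array([405., 242.]), 0.64)]
clamp_unit [(array([294., 239.]), 0.71), (array([331., 262.]), 0.54)]
pin_jar [(array([333., 262.]), 0.59)]
hat_brush [(array([352., 151.]), 0.64)]
bobbin [(array([210., 229.]), 0.66)]
brake_bar_mid [(array([422., 222.]), 0.92)]
```

View pics/side0.png

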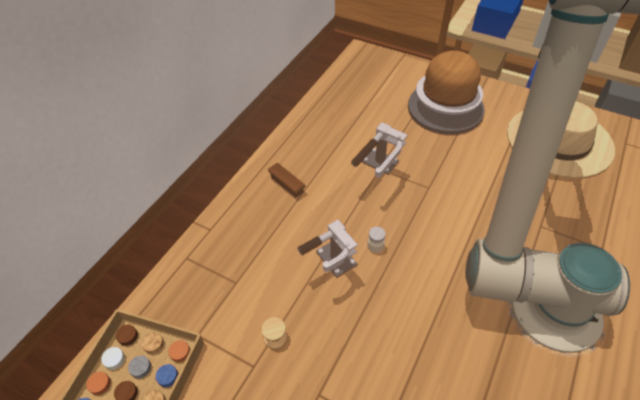

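View pics/top0.png

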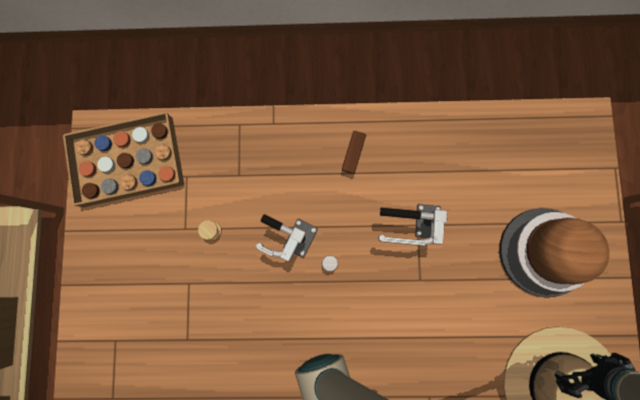

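Run:
```python
import cv2
a=cv2.imread("pics/side0.png")[110:210,330:430]; b=cv2.imread("pics/top0.png")[190:270,365:465]
cv2.imwrite("pics/c1.png",cv2.resize(a,(600,600),interpolation=2)); cv2.imwrite("pics/c2.png",cv2.resize(b,(750,600),interpolation=2))
```

```text
(no output)
```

View pics/c1.png

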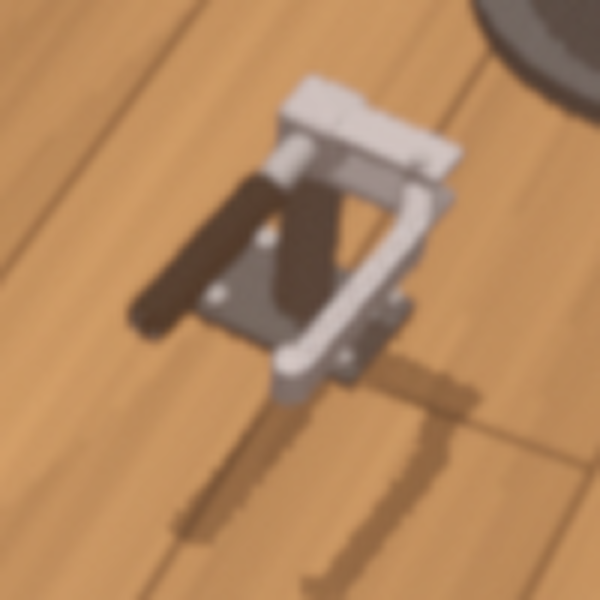

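View pics/c2.png

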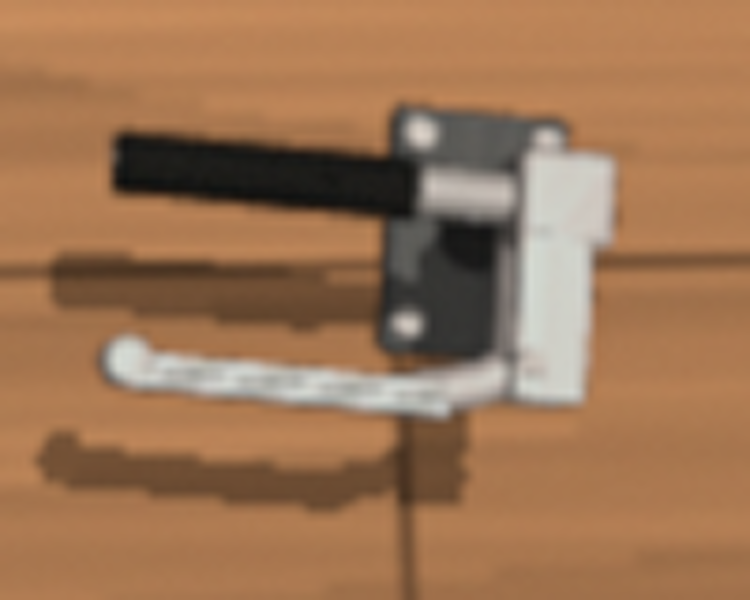

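```bash
cat > h.py <<'E'
import numpy as np
from rig import manip, viewer, finder
from scipy.optimize import least_squares
def proj(c,X):
    k=viewer.get_calibration(c); p=k["mtx"]@(k["R"]@np.asarray(X)+k["t"]); return p[:2]/p[2]
def w(P,p):
    c,s=np.cos(p[2]),np.sin(p[2]); return np.array([p[0]+c*P[0]-s*P[1],p[1]+s*P[0]+c*P[1],P[2]])
E
python3 - <<'E'
from h import *
T=lambda a,b:(a/7.5+365-.4,b/7.5+190-.4)
S=lambda a,b:(a/6+330-.4,b/6+110-.4)
F=[("top",(0,85,.13e3),T(116,162),"barend"),("top",(0,-58,130),T(418,186),"rubber end"),("top",(-75,78,142),T(128,358),"tip"),
("top",(-81,60,142),T(210,386),"face edge"),
("top",(50,-40,10),T(397,103),"plate fl"),("top",(-50,-40,10),T(380,348),"plate nl"),("top",(50,-110,10),T(568,120),"plate fr"),
("side",(0,85,130),S(150,325),"barend"),("side",(-75,78,142),S(292,355),"tip"),("side",(-50,-40,10),S(350,383),"plate")]
r=lambda p:np.concatenate([proj(c,w(np.array(P)/1e3,p))-q for c,P,q,_ in F])
s=least_squares(r,[.55,-.2,0],loss="soft_l1"); print(s.x)
for f,e in zip(F,r(s.x).reshape(-1,2)): print(f[0],f[3],e.round(1))
p=s.x
print("press",w(np.array([-.081,.04,.13]),p),"hinge",w(np.array([-.06,-.065,.13]),p))
for n in("pin_jar","bobbin","hat_brush","clamp_unit"):
    a=[]
    for c in("side","top"): viewer.get_image(c); a.append(finder.look_for(n,c)[0]["centre"])
    q=least_squares(lambda X:np.concatenate([proj("side",X)-a[0],proj("top",X)-a[1]]),[.5,0,.05]).x; print(n,q.round(3))
E
```

```text
[ 0.60372261 -0.18944394 -0.10491142]
top barend [-0.1 -0.4]
top rubber end [12.4  1. ]
top tip [-0.5  0.9]
top face edge [-4.8  0.1]
top plate fl [ 0.  -0.6]
top plate nl [ 0.4 -0.2]
top plate fr [ 0.6 -0.9]
side barend [-0.7  0.1]
side tip [0.5 1.5]
side plate [ 0.1 -0.7]
press [ 0.52735673 -0.14118162  0.13      ] hinge [ 0.53724576 -0.24780341  0.13      ]
pin_jar [0.476 0.03  0.041]
bobbin [0.577 0.393 0.039]
hat_brush [ 0.797 -0.04   0.032]
clamp_unit [0.552 0.137 0.059]
```

Run:
```python
from h import *
from scipy.spatial.transform import Rotation as R
s=manip.get_state(); M=R.from_quat(s["ee_rot"],scalar_first=True).as_matrix(); print(M.round(3))
print(proj("side",s["position"]),proj("top",s["position"]))
for px in((560,372),(560,252)):
  for z in(0,.1,.2):
    print(px,z,least_squares(lambda X:proj("top",[X[0],X[1],z])-px,[.4,-.4]).x.round(3))
for px in((563,130),(452,75)):
  for z in(0,.1,.2):
    print("s",px,z,least_squares(lambda X:proj("side",[X[0],X[1],z])-px,[.4,-.4]).x.round(3))
p=[.6037,-.1894,-.1049]
u=np.array([np.cos(p[2]),np.sin(p[2]),0])
print("angle of u in tool yz", M.T@u)
t=w(np.array([-.081-.0145-.045,.04,.200]),p); print(t, M.T@(t-s["position"])*1e3)
```

```text
[[ 0.     0.914  0.406]
 [-0.     0.406 -0.914]
 [-1.     0.     0.   ]]
[539.58735551  88.84723738] [571.85721505 363.7560256 ]
(560, 372) 0 [ 0.156 -0.618]
(560, 372) 0.1 [ 0.181 -0.565]
(560, 372) 0.2 [ 0.207 -0.513]
(560, 252) 0 [ 0.496 -0.649]
(560, 252) 0.1 [ 0.495 -0.594]
(560, 252) 0.2 [ 0.493 -0.539]
s (563, 130) 0 [ 0.117 -0.676]
s (563, 130) 0.1 [ 0.127 -0.548]
s (563, 130) 0.2 [ 0.137 -0.42 ]
s (452, 75) 0 [ 0.54  -0.795]
s (452, 75) 0.1 [ 0.512 -0.657]
s (452, 75) 0.2 [ 0.484 -0.518]
angle of u in tool yz [2.86400063e-05 8.66480676e-01 4.99210614e-01]
[ 0.46816063 -0.13490844  0.2       ] [  31.29055902  373.14388004 -261.76679143]
```

>>> move_arm(rows=[[[0,28,-20],-0.12,0],[[0,56,-40],-0.24,0],[[0,84,-60],-0.36,0],[[0,112,-80],-0.48,0],[[0,140,-100],-0.6,0],[[0,168,-120],-0.72,0],[[0,196,-140],-0.84,0],[[0,224,-160],-0.96,0]], force=60)

```text
clock: 2.27
position: [0.3737, -0.287, 0.2315]
ee_rot: [0.704, 0.066, 0.704, -0.066]
contact_force: [-0.5, -0.6, -0.4]
width: -0.0003
```

```bash
cat > st.py <<'E'
from h import *
from scipy.spatial.transform import Rotation as R
p=[.6037,-.1894,-.1049]
s=manip.get_state(); M=R.from_quat(s["ee_rot"],scalar_first=True).as_matrix()
u=np.array([np.cos(p[2]),np.sin(p[2]),0])
b=M.T@u; print("t",s["clock"],"pos",s["position"].round(4),"F",s["contact_force"].round(2),"width",s["width"].round(4),"turn needed",-np.arctan2(b[1],b[2]))
d=w(s["position"],[0,0,0])-[p[0],p[1],0]; print("unit frame mm",(np.array([d@u,-d[0]*u[1]+d[1]*u[0],d[2]])*1e3).round(1))
print("qd",abs(s["qd"]).max().round(3),"Funit",(s["contact_force"]@u).round(2))
t=w(np.array([-.081-.0145-.040,.04,.200]),p); print("to approach",(M.T@(t-s["position"])*1e3).round(1))
E
python3 st.py
```

```text
Traceback (most recent call last):
  File "st.py", line 6, in <module>
    b=M.T@u; print("t",s["clock"],"pos",s["position"].round(4),"F",s["contact_force"].round(2),"width",s["width"].round(4),"turn needed",-np.arctan2(b[1],b[2]))
                                                                                                       ^^^^^^^^^^^^^^^^
AttributeError: 'float' object has no attribute 'round'
```

```bash
sed -i 's/s\["width"\].round(4)/round(s["width"],4)/; s/(s\["contact_force"\]@u).round(2)/round(float(s["contact_force"]@u),2)/' st.py; python3 st.py
```

```text
t 2.2667 pos [ 0.3737 -0.287   0.2315] F [-0.49 -0.65 -0.45] width -0.0003 turn needed -0.08255827049827934
unit frame mm [-218.5 -121.1  231.5]
qd 0.842 Funit -0.42
to approach [ 31.5 167.4  69.4]
```

>>> move_arm(rows=[[[2,28,12],-0.08,0],[[6,56,24],-0.083,0],[[10,84,36],-0.083,0],[[16,112,47],-0.083,0],[[22,140,58],-0.083,0],[[28,160,66],-0.083,0],[[31,167,69],-0.083,0],[[31,167,69],-0.083,0]])

```text
clock: 2.93
position: [0.4729, -0.1343, 0.1998]
ee_rot: [0.706, 0.036, 0.706, -0.036]
contact_force: [-0.7, 0.7, 0.4]
width: -0.0002
```

```bash
python3 st.py
python3 - <<'E'
from h import *
import cv2
a=viewer.get_image("side")[90:240,290:490]; b=viewer.get_image("top")[170:290,345:505]
cv2.imwrite("pics/d.png",cv2.resize(np.vstack([cv2.resize(a,(400,300),interpolation=2),cv2.resize(b,(400,300),interpolation=2)])[:,:,::-1],(800,1200))[:, :][::2,::2] if 0 else np.hstack([cv2.resize(a,(400,300),interpolation=2),cv2.resize(b,(400,300),interpolation=2)])[:,:,::-1])
E
```

```text
t 2.9333 pos [ 0.4729 -0.1343  0.1998] F [-0.66  0.72  0.43] width -0.0002 turn needed 0.003359132910316263
unit frame mm [-135.8   41.1  199.8]
qd 0.044 Funit -0.74
to approach [-0.2 -1.1  0.3]
```

View pics/d.png

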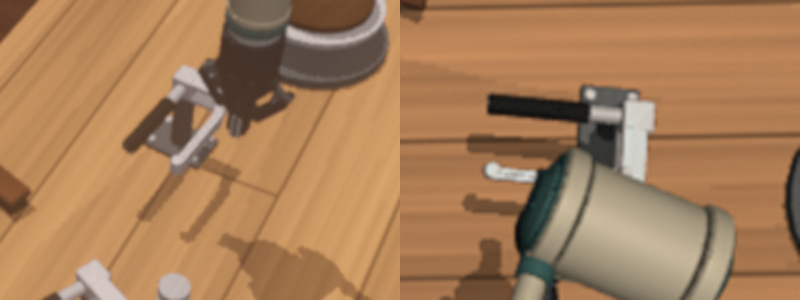

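Run:
```python
from h import *
from scipy.spatial.transform import Rotation as R
s=manip.get_state(); M=R.from_quat(s["ee_rot"],scalar_first=True).as_matrix()
print(proj("side",s["position"]))
for px in((435,138),(392,123),(419,148),(409,155)):
    print(px,least_squares(lambda a:proj("side",s["position"]-M[:,0]*a[0]+M[:,2]*a[1])-px,[.03,.0]).x.round(3))
import cv2
a=viewer.get_image("side")[90:165,370:470]
cv2.imwrite("pics/e.png",cv2.resize(a,(800,600),interpolation=2)[:,:,::-1])
```

```text
[408.24625951 155.44933026]
(435, 138) [ 0.094 -0.06 ]
(392, 123) [0.084 0.057]
(419, 148) [ 0.041 -0.025]
(409, 155) [ 0.003 -0.002]
```

View pics/e.png

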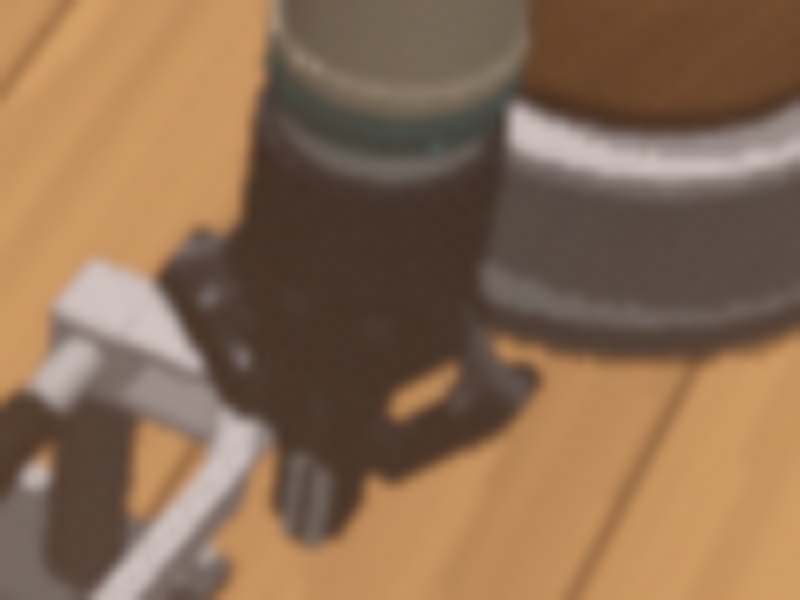

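>>> move_arm(rows=[[[20,-1,0],0.003,0],[[45,-1,0],0.003,0],[[68,-1,0],0.003,0],[[82,-1,0],0.003,0],[[84,-1,8],0.003,0],[[84,-1,18],0.003,0],[[84,-1,26],0.003,0],[[84,-1,28],0.003,0]])

```text
clock: 3.75
position: [0.5035, -0.1423, 0.1184]
ee_rot: [0.708, 0.037, 0.704, -0.039]
contact_force: [1.3, 0.2, 0.5]
width: -0.0002
```

```bash
python3 st.py
```

```text
t 3.75 pos [ 0.5035 -0.1423  0.1184] F [1.26 0.23 0.48] width -0.0002 turn needed -0.0034521276609557295
unit frame mm [-104.6   36.3  118.4]
qd 0.031 Funit 1.23
to approach [-81.8   3.3 -30.5]
```

>>> move_arm(rows=[[[1,2,2],-0.003,0],[[2,4,4],-0.003,0],[[2,4,6],-0.003,0],[[2,4,8],-0.003,0],[[2,4,9],-0.003,0],[[2,4,9],-0.003,0]])

```text
clock: 4.25
position: [0.5131, -0.1393, 0.1165]
ee_rot: [0.708, 0.036, 0.704, -0.038]
contact_force: [0.2, -0.8, 1.6]
width: 0.0001
```

```bash
python3 st.py;python3 st.py
```

```text
t 4.25 pos [ 0.5131 -0.1393  0.1165] F [ 0.22 -0.77  1.63] width 0.0001 turn needed -0.00022060859642876856
unit frame mm [-95.4  40.3 116.5]
qd 0.004 Funit 0.3
to approach [-83.7  -0.6 -39.6]
t 4.25 pos [ 0.5131 -0.1393  0.1165] F [ 0.22 -0.77  1.63] width 0.0001 turn needed -0.00022060859642876856
unit frame mm [-95.4  40.3 116.5]
qd 0.004 Funit 0.3
to approach [-83.7  -0.6 -39.6]
```

>>> move_arm(rows=[[[0,0,1],0,0],[[0,0,2],0,0],[[0,0,3],0,0],[[0,0,4],0,0],[[0,0,4],0,0]])

```text
clock: 4.67
position: [0.5161, -0.1394, 0.1164]
ee_rot: [0.707, 0.036, 0.705, -0.038]
contact_force: [-3.3, 0.6, 2.9]
width: 0.0003
```

```bash
python3 st.py
python3 - <<'E'
from h import *
import cv2
a=viewer.get_image("side")[110:185,350:450]
cv2.imwrite("pics/f.png",cv2.resize(a,(800,600),interpolation=2)[:,:,::-1])
E
```

```text
t 4.6667 pos [ 0.5161 -0.1394  0.1164] F [-3.35  0.58  2.87] width 0.0003 turn needed -0.00019223689039309704
unit frame mm [-92.3  40.6 116.4]
qd 0.004 Funit -3.39
to approach [-83.7  -0.8 -42.9]
```

View pics/f.png

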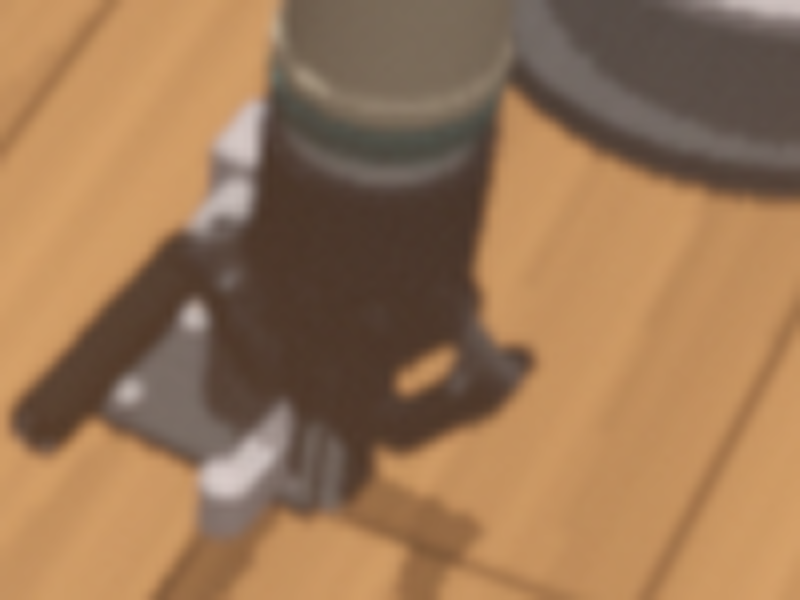

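>>> move_arm(rows=[[[0,1,3],0.03,0],[[0,2,6],0.06,0],[[0,3,9],0.085,0],[[0,4,12],0.115,0],[[0,4,15],0.145,0],[[0,5,18],0.17,0],[[0,5,21],0.2,0],[[0,5,22],0.21,0]])

```text
clock: 5.38
position: [0.5377, -0.1366, 0.1162]
ee_rot: [0.699, 0.11, 0.698, -0.112]
contact_force: [-4.0, 0.7, 3.2]
width: -0.0
```

```bash
python3 st.py
```

```text
t 5.3833 pos [ 0.5377 -0.1366  0.1162] F [-4.02  0.75  3.15] width -0.0 turn needed -0.21097742448892545
unit frame mm [-71.2  45.6 116.2]
qd 0.099 Funit -4.07
to approach [-83.9 -19.1 -61.5]
```

>>> move_arm(rows=[[[0,0.5,1.5],0.015,0],[[0,1,3],0.03,0],[[0,1.5,4.5],0.04,0],[[0,2,6],0.05,0],[[0,2,6],0.05,0]])

```text
clock: 5.8
position: [0.5439, -0.1368, 0.1161]
ee_rot: [0.696, 0.128, 0.695, -0.13]
contact_force: [-5.0, -2.0, 3.1]
width: -0.0001
```

```bash
python3 st.py
```

```text
t 5.8 pos [ 0.5439 -0.1368  0.1161] F [-5.01 -1.97  3.14] width -0.0001 turn needed -0.26130223085344445
unit frame mm [-65.   46.1 116.1]
qd 0.015 Funit -4.77
to approach [-83.9 -24.3 -66.4]
```

>>> move_arm(rows=[[[0,0.2,1],0,0],[[0,0.4,2],0,0],[[0,0.4,2],0,0]])

```text
clock: 6.05
position: [0.5442, -0.1368, 0.1161]
ee_rot: [0.694, 0.128, 0.696, -0.13]
contact_force: [-8.5, 1.0, 5.2]
width: -0.0001
```

```bash
python3 st.py
```

```text
t 6.05 pos [ 0.5442 -0.1368  0.1161] F [-8.49  1.01  5.23] width -0.0001 turn needed -0.2610112219939349
unit frame mm [-64.7  46.1 116.1]
qd 0.005 Funit -8.55
to approach [-83.7 -24.4 -67. ]
```

>>> move_arm(rows=[[[0,0,3],0,0],[[0,0,5],0,0],[[0,0,6],0,0],[[0,0,6],0,0]])

```text
clock: 6.38
position: [0.5444, -0.1369, 0.1161]
ee_rot: [0.69, 0.128, 0.7, -0.129]
contact_force: [-14.4, 4.5, 11.5]
width: -0.0001
```

```bash
python3 st.py
```

```text
t 6.3833 pos [ 0.5444 -0.1369  0.1161] F [-14.36   4.47  11.54] width -0.0001 turn needed -0.2606901292975556
unit frame mm [-64.5  46.  116.1]
qd 0.005 Funit -14.75
to approach [-82.8 -24.4 -68.2]
```

>>> move_arm(rows=[[[0,-1,-4],-0.035,0],[[0,-3,-8],-0.07,0],[[0,-5,-12],-0.11,0],[[0,-7,-16],-0.15,0],[[0,-9,-20],-0.19,0],[[0,-12,-25],-0.24,0],[[0,-14,-31],-0.26,0],[[0,-15,-36],-0.26,0]])

```text
clock: 7.05
position: [0.5066, -0.1384, 0.1169]
ee_rot: [0.702, 0.038, 0.71, -0.037]
contact_force: [0.3, 0.3, -0.8]
width: 0.0
```

>>> move_arm(rows=[[[0,0,0],0,0],[[0,0,-1],0,0],[[0,0,-1],0,0]])

```text
clock: 7.3
position: [0.5064, -0.1386, 0.1172]
ee_rot: [0.703, 0.038, 0.709, -0.038]
contact_force: [0.6, 0.6, 0.1]
width: -0.0001
```

```bash
python3 st.py
python3 - <<'E'
from h import *
import cv2
a=viewer.get_image("side")[110:185,350:450]
cv2.imwrite("pics/g.png",cv2.resize(a,(800,600),interpolation=2)[:,:,::-1])
E
```

```text
t 7.3 pos [ 0.5064 -0.1386  0.1172] F [0.56 0.58 0.13] width -0.0001 turn needed -0.0016011128235672847
unit frame mm [-102.1   40.3  117.2]
qd 0.007 Funit 0.49
to approach [-82.5  -0.4 -34.2]
```

View pics/g.png

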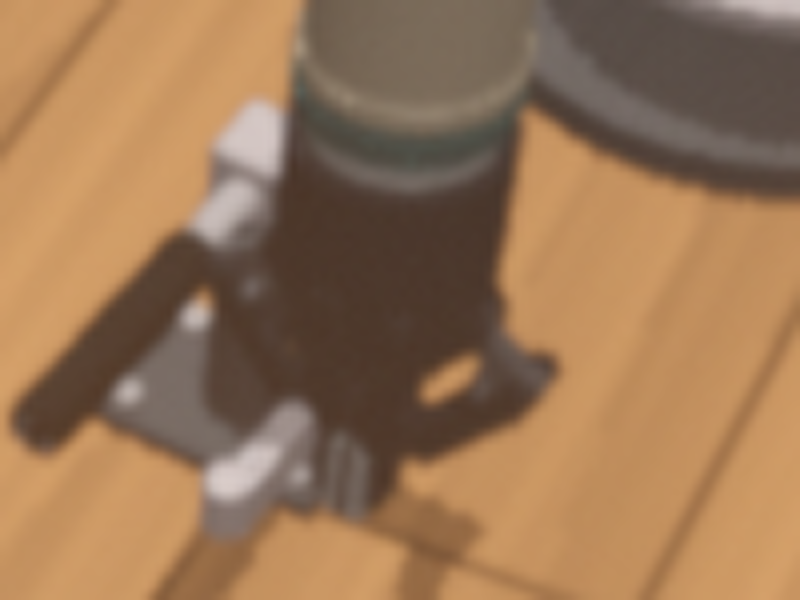

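>>> move_arm(rows=[[[0,0,4],0,0],[[0,0,8],0,0],[[0,1,11],0.02,0],[[0,2,14.5],0.05,0],[[0,3,18],0.085,0],[[0,4,21],0.115,0],[[0,4.5,24],0.145,0],[[0,5,26],0.165,0]])

```text
clock: 8.02
position: [0.532, -0.1366, 0.1167]
ee_rot: [0.696, 0.096, 0.705, -0.097]
contact_force: [-4.8, -1.6, 1.5]
width: -0.0
```

```bash
python3 st.py
```

```text
t 8.0167 pos [ 0.532  -0.1366  0.1167] F [-4.83 -1.65  1.53] width -0.0 turn needed -0.16805663095561651
unit frame mm [-76.9  45.  116.7]
qd 0.244 Funit -4.64
to approach [-82.6 -15.  -58. ]
```

>>> move_arm(rows=[[[0,0.5,3],0.02,0],[[0,1,5],0.04,0],[[0,1.5,7],0.055,0],[[0,2,9],0.07,0],[[0,2.5,11],0.085,0],[[0,3,13],0.093,0],[[0,3,14],0.093,0],[[0,3,14],0.093,0]])

```text
clock: 8.68
position: [0.5439, -0.1369, 0.1165]
ee_rot: [0.689, 0.128, 0.701, -0.13]
contact_force: [-8.9, 1.3, 6.5]
width: 0.0001
```

```bash
python3 st.py
```

```text
t 8.6833 pos [ 0.5439 -0.1369  0.1165] F [-8.89  1.29  6.48] width 0.0001 turn needed -0.2614837391305321
unit frame mm [-65.   45.9 116.5]
qd 0.007 Funit -8.97
to approach [-82.3 -24.4 -68. ]
```

>>> move_arm(rows=[[[0,0,3],0,0],[[0,0,5],0,0],[[0,0,6],0,0],[[0,0,6],0,0],[[0,0,6],0,0],[[0,0,6],0,0]])

```text
clock: 9.18
position: [0.544, -0.1369, 0.1165]
ee_rot: [0.685, 0.129, 0.705, -0.129]
contact_force: [-15.0, 3.8, 12.9]
width: 0.0002
```

```bash
python3 st.py
python3 - <<'E'
from h import *
import cv2
I=viewer.get_image("side");a=I[110:185,350:450]
cv2.imwrite("pics/h.png",cv2.resize(a,(800,600),interpolation=2)[:,:,::-1])
cv2.imwrite("pics/h2.png",np.vstack([cv2.resize(x,(480,300)) for x in(I,viewer.get_image("top"))])[:,:,::-1])
E
python3 st.py
```

```text
t 9.1833 pos [ 0.544  -0.1369  0.1165] F [-14.99   3.81  12.9 ] width 0.0002 turn needed -0.26193562560619305
unit frame mm [-64.9  45.9 116.5]
qd 0.001 Funit -15.31
to approach [-81.4 -24.5 -69. ]
t 9.2833 pos [ 0.544  -0.1369  0.1165] F [-15.32   4.7   12.63] width 0.0001 turn needed -0.2619322259282451
unit frame mm [-64.9  45.9 116.5]
qd 0.002 Funit -15.73
to approach [-81.4 -24.5 -69. ]
```

View pics/h.png

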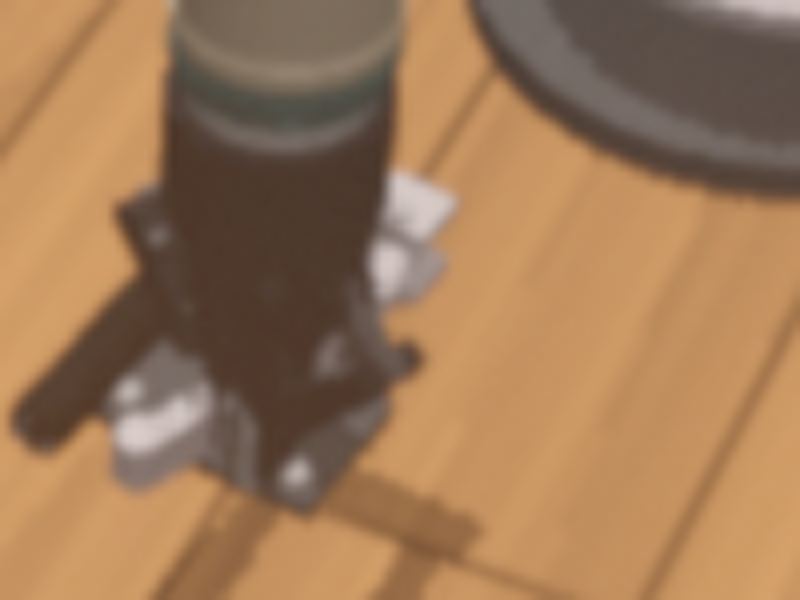

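View pics/h2.png

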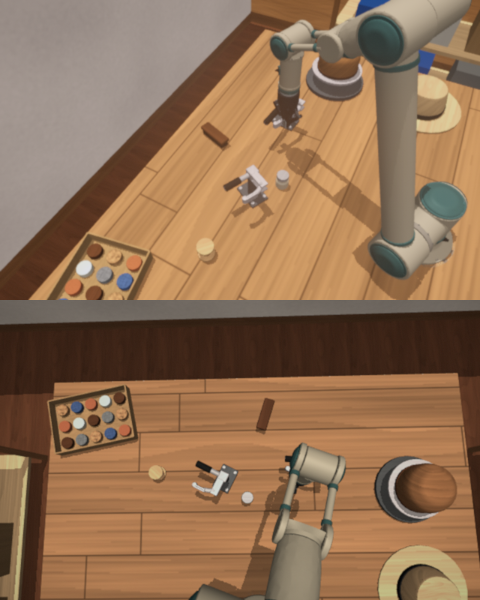

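The close-up shows the lever pushed in, its tip at about (145,430) in the crop, with a gap left to the black bar. The fingers are on the outer face only, and the loose items have not moved. The push is steady at about 15 N against the stop.

```bash
python3 -c "
from rig import manip
print(manip.sign_off())"
```

```text
the job is handed in; nothing more can be done
None
```

The job is done and handed in at about 9.3 s of the 43 s allowed, with the arm still holding the long lever in against its stop.

- **First push:** With the gripper shut, I pushed the outer face of the long lever with the back of one finger. It resisted with about 3–5 N over roughly 28 mm. It then came up solid: the force rose to about 15 N with almost no further travel.
- **Release:** I backed the fingers about 8 mm clear. The force fell to the sensor's noise level, and the picture showed the lever tip back at the same place as before the push.
- **Second push and hold:** The lever stopped at the same place to within 0.5 mm, and I held it there at about 15 N. The last picture showed a clear gap between lever and bar, and the jar, brush, bobbin and clamp unit looked unmoved.

**Vertical force at the stop:** The wrist also read about 13 N upward while holding, probably from friction and a slight tilt of the tool (about 1.5°). It was steady and well under the limits, and no check failed.

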